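# Return the large reagent bottle to the bottle tray, label out

### The arm

A 7-joint arm with a two-finger parallel gripper is mounted at the origin on a cart in front of the work surface, level with it; the furniture and walls round the work are solid. World frame = base frame: x ahead of the robot, y to its left, z up, the work surface at z = 0. Lengths are in m, angles in rad, forces in N, time in s.
With the tool pointing down it reaches from about 0.4 to 0.85 m from the base axis. Payload 10.4 kg.
Tool frame: the origin (TCP) lies at the very end of the fingers, on their centre line; the grasp point (between the pads) lies 19 mm behind it (r.pinch_z is the distance from the TCP to the grasp point, in m); z points along the fingers, y is the line along which they close (so a half turn about z gives the same grasp; the last joint's range is limited). The gripper opens to 87 mm and grips with 3 to 60 N. Pads are 19 mm wide; open, the fingers measure 117 mm over their backs; the gripper's body (75 mm by 190 mm) begins 51 mm behind the grasp point.
Start: joints at [-1.176, 0.332, -0.065, 1.46, 0.022, 1.35, -0.088], TCP at [0.254, 0.571, 0.223] pointing down, gripper open.
Joint ranges: [-2.6, 2.6], [-0.5, 2.12], [-1.47, 1.34], [0.16, 2.42], [-1.27, 4.41], [0.06, 2.06], [-2.6, 2.6]. Speed limits (rad/s): [2.22, 2.22, 2.79, 2.79, 3.14, 3.14, 3.14].

### API

Orientations are given as a unit quaternion [x, y, z, w].
In Python, from bench import sensors, vision, r gives the robot as it stands.
- The arm moves only by the shell command python3 -m crank 'ROWS' [OPENING] [FORCE]. ROWS is JSON, a list of rows, each a list of 2 entries, a list of its own where there are three numbers: the shift along the tool's x, y, z normalised to -1 to 1, where 1 is 3 cm, then the turn about the tool's z normalised to -1 to 1, where 1 is 8 degrees. A call has 1 to 12 rows; each row shifts and turns the commanded pose from where the row before left it, along the tool's axes as they then stand; what a row does not reach is not made up. A row lasts 1/8 s, in which the tool goes at most 62.5 mm and 10.7 degrees, less where a joint would pass 70% of its speed; a pose out of reach is approached as far as the arm can. A call with a number of a shift or a turn outside -1 to 1 is refused whole. A call with a gripper value outside its range is refused whole. OPENING is the opening, from 0 (shut) to 1 (fully open), set as the call begins (- or left out, the last holds). The fingers move at their own pace and stop on an object; FORCE is the grip in N (left out, the last holds). Time passes only in rows, so rows that do not move let the fingers close. It gives the time, the measured TCP pose, the force, the opening and the grip force at its end, in the units of the state.
- sensors.read_state(): the state, without advancing time (a new reading comes with each control period).
- vision.camera(name): name is "scene" or "top"; returns the picture (420x560x3 uint8, red, green, blue); there is no depth.
- vision.camera_model(name): a dict with "vertical_fov" (degrees; the focal length in pixels is half the picture's height over the tangent of half this angle, whatever the lens; pixels are square), "cx", "cy" (the principal point, pixels), "camera_from_world" (4x4, takes a point from world to camera coordinates). Camera axes: x right, y down, z forward; pixel columns grow to the right and rows downward; lengths in m; the calibration is good to about 2 mm. A picture is of the moment at which its call begins. camera_model takes no time and is no camera call.
- r.close_job(): hands the job in; it is judged then, once.
The state is a dict: "time": time; "joint_positions": joint angles; "joint_vel": joint speeds; "joint_torque": joint torques, N m; "ee_pos": TCP position; "eef_rot": TCP orientation; "ft_force": force on the tool from outside, world axes, zero at the start; "torque": the same for the moment, N m; "width": finger opening in m; "grip_force": force on a finger pad.
Only numpy, scipy, OpenCV 4.12 (cv2) and the standard library are available. Lean on these libraries where they do the work, as an engineer would, in place of code of your own. Each camera call takes 0.05 s, during which the arm holds its last target. There are 200 camera calls.

### The job

Put the large reagent bottle back into the empty bay of the white bottle tray, standing upright on the tray's floor, with its label facing squarely out over the tray's low front lip. Leave the small bottle where it stands.

Things in the scene. Friction and masses are not known exactly. Their poses are not given: they have to be found in the camera images.
- large_mid (a point): Centre of the large clear screw-cap bottle, on its axis 64 mm above its foot: the taller and wider of the two loose bottles on the left of the bench (either order). 128 mm tall, 0.34 to 0.55 kg; body 70 mm across up to 81 mm above the foot, then cap and neck 41 mm across, best gripped there from above. z up the bottle; -x points out of the middle of its label.
- large_label (a point): Middle of the large bottle's one paper label, on its body 35 mm from the bottle's axis in the bottle's -x direction and 40 mm above its foot. Axes as large_mid.
- bay (a point): Centre of the inner floor of the tray's empty bay, 96 by 96 mm clear. The fixed white tray has two bays; the other one, 101 mm off in -y, holds a 102 mm tall amber bottle with its label to the front. Inner floor 4 mm above the bench, walls 5 mm thick, tops 26 mm above the bench, the front lip only 10 mm. -x points out over the low front lip (roughly to the robot), y along the tray, z up.
- small_mid (a point): Centre, half-way up, of the small clear glass bottle to be left alone: 95 mm tall, body 56 mm across, screw cap 41 mm across. The point lies on its axis 47 mm above its foot.
Mind the look-alikes: they are no part of the job. Leave any black or yellow look-alike of the part that bears large_mid alone.

How it is judged:
By the outcome, as a careful person would: the job done as asked, in the order asked, and still so for the second after the job is handed in, with the robot touching nothing.
It also fails if it takes over 32 s, if anything falls off the work surface, if the arm or the gripper's body presses on something with over 40 N, if the wrist force passes 120 N, or if a joint passes its speed limit or range.

## Working session

There is one attempt and no reset: what is moved stays moved. The work goes in short steps, Python scripts to look and compute and a shell command to move; the robot and the scene stay as the last step left them, time stands still between calls to the robot, and variables do not carry over. Pictures are saved under pics/ and viewed, at most 10 in all, crops included, and the job is handed in when it is done.

```bash
mkdir -p pics; ls
cat > h.py <<'E'
import numpy as np, cv2
from bench import sensors, vision, r
def snap(n,f):
    im=vision.camera(n); cv2.imwrite('pics/'+f,im[:,:,::-1]); return im
def cam(n):
    m=vision.camera_model(n); f=210/np.tan(np.radians(m['vertical_fov'])/2); return m,f,np.array(m['camera_from_world'])
def ray(n,u,v):
    m,f,T=cam(n); d=T[:3,:3].T@np.array([(u-m['cx'])/f,(v-m['cy'])/f,1]); return -T[:3,:3].T@T[:3,3],d
def onz(n,u,v,z):
    o,d=ray(n,u,v); return o+d*(z-o[2])/d[2]
def proj(n,p):
    m,f,T=cam(n); q=T[:3,:3]@np.array(p)+T[:3,3]; return q[:2]/q[2]*f+[m['cx'],m['cy']]
E
python3 - <<'E'
from h import *
for n in('scene','top'):
    snap(n,n+'0.png'); m,f,T=cam(n); print(m, f, 'pos',-T[:3,:3].T@T[:3,3])
s=sensors.read_state(); print(s)
E
```

```text
pics
{'vertical_fov': 46.12083450698619, 'cx': 287.77563296673463, 'cy': 210.30593974256155, 'camera_from_world': array([[ 0.77425036, -0.63268155, -0.01582552, -0.34208745],
       [-0.50143844, -0.59800031, -0.62526404,  0.3480933 ],
       [ 0.38612936,  0.49204643, -0.7802528 ,  0.96243102],
       [ 0.        ,  0.        ,  0.        ,  1.        ]])} 493.28214437904734 pos [ 0.06778582 -0.48183326  0.96317601]
{'vertical_fov': 55.73835404461471, 'cx': 279.92195677558254, 'cy': 203.49730511253463, 'camera_from_world': array([[ 0.01766427, -0.99984324, -0.00121475,  0.09839289],
       [-0.99297964, -0.01740087, -0.11699849,  0.49796591],
       [ 0.11695901,  0.00327292, -0.99313135,  0.86666663],
       [ 0.        ,  0.        ,  0.        ,  1.        ]])} 397.13745916832625 pos [0.3913675  0.10420598 0.91909459]
{'time': 0.1, 'joint_positions': array([-1.17561887,  0.33280139, -0.06470749,  1.46080544,  0.02162894,
        1.34990871, -0.08847652]), 'joint_vel': array([-9.22306282e-04,  3.63596230e-05,  5.80540041e-04, -2.05468003e-03,
        6.86139473e-05,  2.93863054e-04, -9.93394754e-05]), 'joint_torque': array([ 1.33993246e-03, -6.24545503e+01,  2.43977259e-02, -3.90713632e+01,
       -6.15135022e-02,  3.66888894e-02,  5.48423293e-05]), 'ee_pos': array([0.25345623, 0.5709446 , 0.22186286]), 'eef_rot': array([ 2.07345954e-01,  9.78267489e-01, -6.06911132e-04, -8.78814283e-05]), 'ft_force': array([-0.18878052,  0.14673009, -0.41540612]), 'torque': array([-0.01071964,  0.0364674 , -0.0275726 ]), 'grip_force': 0.0, 'width': 0.08691535297253947}
```

View pics/scene0.png

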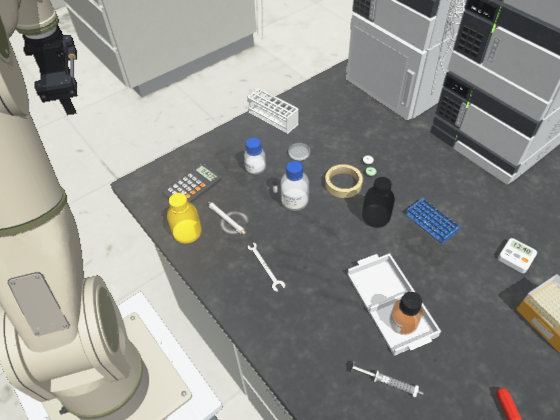

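View pics/top0.png

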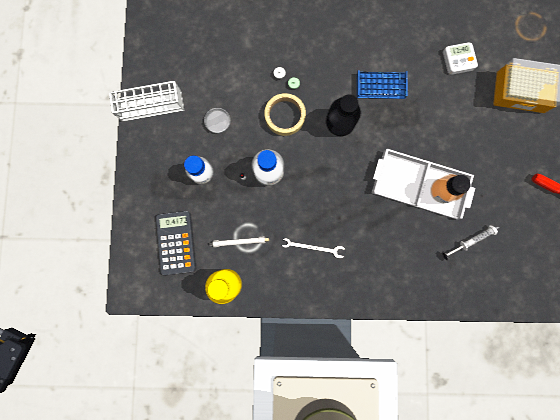

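Both views show two clear bottles with blue caps. The tray's left bay is empty.

Look-alikes, by pixel:
- Clear bottle, scene (294,185), top (267,165): taller and wider.
- Clear bottle, scene (255,155), top (197,168): smaller.
- Yellow bottle, scene (185,218), top (222,287).
- Black bottle, scene (379,202), top (343,115).
- Amber bottle in the tray, scene (407,312), top (452,188).

I choose the first, and check it in a close crop.

Run:
```python
from h import *
s=cv2.imread('pics/scene0.png'); t=cv2.imread('pics/top0.png')
R=lambda a,w,h:cv2.resize(a,(w,h),interpolation=cv2.INTER_CUBIC)
a=R(s[130:220,230:330],400,360); b=R(t[140:200,170:300],400,185); 
c=R(t[140:225,365:485],400,283); d=R(s[245:360,340:445],310,340)
o=np.zeros((600,800,3),np.uint8); o[:360,:400]=a; o[365:550,:400]=b; o[:283,400:]=c; o[260+0:600,480:790]=d; cv2.imwrite('pics/crop1.png',o)
for n,im in(('scene',s),('top',t)):
    h=cv2.cvtColor(im,cv2.COLOR_BGR2HSV); m=cv2.inRange(h,(105,140,60),(130,255,255))
    k,l,st,ce=cv2.connectedComponentsWithStats(m)
    for i in range(1,k):
        if st[i,4]>60: print(n,st[i],ce[i],[onz(n,*ce[i],z).round(3) for z in(.128,.115,.095)])
```

```text
scene [246 138  16  17 200] [253.625 145.66 ] [array([0.545, 0.254, 0.128]), array([0.552, 0.265, 0.115]), array([0.564, 0.283, 0.095])]
scene [286 161  17  19 246] [294.61788618 170.        ] [array([0.569, 0.127, 0.128]), array([0.577, 0.137, 0.115]), array([0.589, 0.152, 0.095])]
scene [406 198  54  45 887] [431.46561443 221.0270575 ] [array([ 0.696, -0.174,  0.128]), array([ 0.706, -0.169,  0.115]), array([ 0.721, -0.161,  0.095])]
top [ 357   70   51   29 1134] [381.81834215  84.80952381] [array([ 0.737, -0.101,  0.128]), array([ 0.742, -0.104,  0.115]), array([ 0.751, -0.109,  0.095])]
top [258 150  19  22 318] [266.69811321 160.26100629] [array([0.573, 0.135, 0.128]), array([0.575, 0.136, 0.115]), array([0.58 , 0.137, 0.095])]
top [184 155  21  21 323] [194.14551084 165.09907121] [array([0.56 , 0.282, 0.128]), array([0.563, 0.285, 0.115]), array([0.567, 0.29 , 0.095])]
```

View pics/crop1.png

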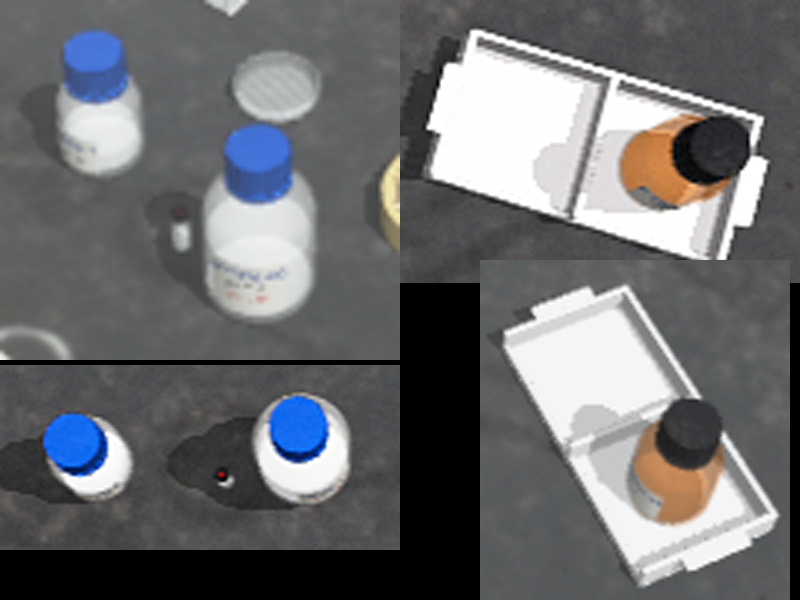

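The crop confirms the choice: the front-right clear bottle (scene 294,185; top 267,165) is clearly taller and wider. A small vial lies beside it at about top (242,176). Next I measure the tray pose and zoom in on the label.

Run:
```python
from h import *
s=cv2.imread('pics/scene0.png'); t=cv2.imread('pics/top0.png')
# tray edges: line fit of white/dark transitions, per column in top view (back edge z=.026)
g=cv2.cvtColor(t,cv2.COLOR_BGR2GRAY).astype(float)
def edge(c0,c1,f,th=130):
    P=[]
    for c in range(c0,c1):
        r0=f(c); col=g[r0-7:r0+8,c]
        k=np.where((col[:-1]-th)*(col[1:]-th)<0)[0]
        if len(k): k=k[0] if f is fb else k[-1]; P.append((c,r0-7+k+(th-col[k])/(col[k+1]-col[k])))
    return np.float32(P)
fb=lambda c:int(149+(c-387.5)*.305); ff=lambda c:int(194+(c-374)*.276)
for nm,P,z in(('back',edge(392,450,fb),.026),('front',edge(378,418,ff),.010)):
    W=np.float32([onz('top',*p,z)[:2] for p in P]); vx,vy,x,y=cv2.fitLine(W,cv2.DIST_HUBER,0,.001,.001).ravel()
    print(nm,len(P),np.degrees(np.arctan2(vy,vx)),x,y)
L=[((387.5,149),.026),((473.9,175.4),.026),((374,194),.01),((461,218),.01),((584-0,0),0)]
for p,z in L[:4]: print(p,onz('top',*p,z).round(4))
for p,z in [((548.5,207.5),0)]: pass
# scene crop d: scale 310/105=2.952, origin (340,245), offset (480,260)
for c,z in[((503,335),.026),((627,287),.026),((776,515),.026),((641,583),.01)]:
    u=(c[0]-480)/2.952+340; v=(c[1]-260)/2.957+245; print('sc',(round(u),round(v)),onz('scene',u,v,z).round(4))
R=lambda a,w,h:cv2.resize(a,(w,h),interpolation=cv2.INTER_CUBIC)
o=np.zeros((600,800,3),np.uint8)
st=lambda a:cv2.convertScaleAbs(a,alpha=1.7,beta=-190)
o[:,:400]=R(st(s[155:215,274:314]),400,600); o[:400,400:]=R(st(t[145:190,248:288]),400,400); o[400:,400:]=R(s[290:340,380:430],400,200)
cv2.imwrite('pics/crop2.png',o)
print(onz('top',242,176,.01))
```

```text
back 58 73.48498 0.6124182 -0.19520184
front 40 73.627625 0.5104581 -0.16376455
(387.5, 149) [ 0.6271 -0.1381  0.026 ]
(473.9, 175.4) [ 0.5689 -0.3343  0.026 ]
(374, 194) [ 0.5243 -0.1098  0.01  ]
(461, 218) [ 0.4722 -0.3087  0.01  ]
sc (348, 270) [ 0.5256 -0.1081  0.026 ]
sc (390, 254) [ 0.6282 -0.1378  0.026 ]
sc (440, 331) [ 0.5697 -0.3322  0.026 ]
sc (395, 354) [ 0.4697 -0.3036  0.01  ]
[0.56122599 0.19646263 0.01      ]
```

View pics/crop2.png

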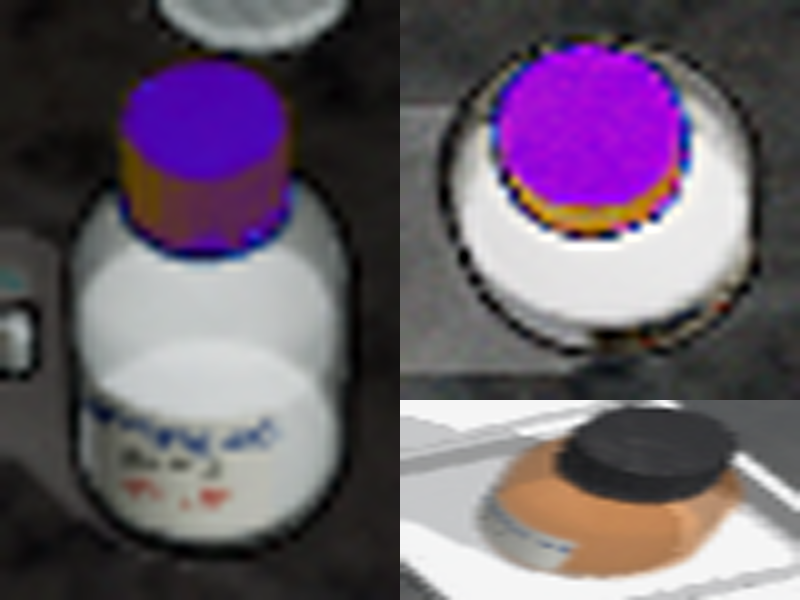

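The label points to a world azimuth of about 213°, and the scene and top views agree on that. The tray front points to 163.5°, so the bottle needs about -49.5°, which is +49.5° about tool z. The bottle axis is at (0.576, 0.136) and the bay centre at (0.5615, -0.173). I move at the current height first.

```bash
python3 -m crank '[[[-0.9,-0.5,0],0],[[-0.9,-0.5,0],0],[[-0.9,-0.5,0],0],[[-0.9,-0.5,0],0],[[-0.9,-0.5,0],0],[[-0.9,-0.5,0],0],[[-0.9,-0.5,0],0],[[-0.9,-0.5,0],0],[[-0.9,-0.5,0],0],[[-0.9,-0.5,0],0],[[-0.9,-0.5,0],0],[[-0.9,-0.5,0],0]]' 1
python3 -m crank '[[[-0.9,-0.5,0],0],[[-0.9,-0.5,0],0],[[-0.9,-0.5,0],0],[[-0.9,-0.5,0],0],[[-0.9,-0.5,0],0],[[-0.4,-0.4,0],0],[[0,0,0],0],[[0,0,0],0]]'
cat >> h.py <<'E'
from scipy.spatial.transform import Rotation as Ro
def to(p):
    s=sensors.read_state(); M=Ro.from_quat(s['eef_rot']); 
    print('tool units',(M.inv().apply(np.array(p)-s['ee_pos'])/.03).round(3),'toolx az',np.degrees(np.arctan2(*M.as_matrix()[1::-1,0])).round(2),'t',s['time'])
E
python3 -c "
from h import *
to([.576,.136,.088])"
```

```text
time: 1.6
ee_pos: [0.477, 0.2743, 0.2222]
eef_rot: [0.207, 0.978, -0.0, -0.0]
ft_force: [-1.0, -0.9, -0.3]
width: 0.087
grip_force: 0.0
time: 2.6
ee_pos: [0.5751, 0.1375, 0.2225]
eef_rot: [0.207, 0.978, 0.0, -0.0]
ft_force: [0.4, 0.2, -0.7]
width: 0.087
grip_force: 0.0
tool units [-0.053 -0.037  4.482] toolx az 156.15 t 2.6
```

Descend, then check where the cap sits between the fingers.

```bash
python3 -m crank '[[[-0.05,-0.04,0.5],0],[[0,0,0.7],0],[[0,0,0.7],0],[[0,0,0.7],0],[[0,0,0.6],0],[[0,0,0.5],0],[[0,0,0.4],0],[[0,0,0.3],0],[[0,0,0],0]]'
python3 -m crank '[[[0,0,0],0],[[0,0,0],0],[[0,0,0],0],[[0,0,0],0],[[0,0,0],0],[[0,0,0],0]]' 0.3 30
python3 -c "
from h import *
s=sensors.read_state();print(s['width'],s['grip_force'],s['ft_force'])
a=snap('scene','s3.png')[120:240,220:360]; b=snap('top','t3.png')[120:220,200:340]
cv2.imwrite('pics/c3.png',np.hstack([cv2.resize(x,(400,360))[:,:,::-1] for x in(a,b)]))"
```

```text
time: 3.72
ee_pos: [0.5764, 0.1343, 0.09]
eef_rot: [0.207, 0.978, -0.0, -0.0]
ft_force: [-0.5, -0.0, -0.5]
width: 0.0871
grip_force: 0.0
time: 4.47
ee_pos: [0.5767, 0.1347, 0.0906]
eef_rot: [0.207, 0.978, 0.0, 0.0]
ft_force: [0.5, 0.4, -0.3]
width: 0.0402
grip_force: 30.0
0.040198430689800356 29.994005257613026 [ 0.45803907  0.42140333 -0.2798598 ]
```

View pics/c3.png

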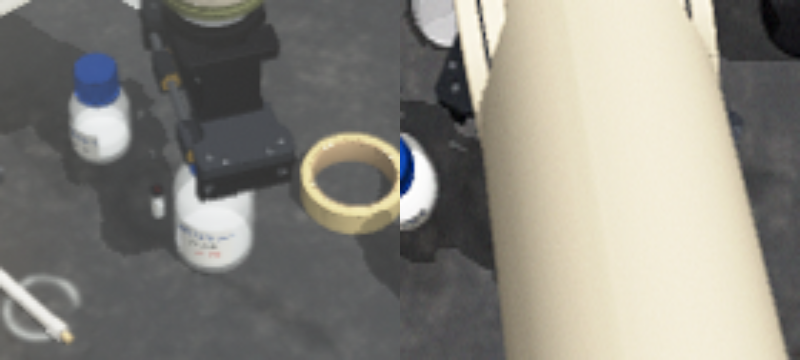

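The grip is on the cap: width 40.2 mm at 30 N. Lift 75 mm, then carry over to the bay.

```bash
python3 -m crank '[[[0,0,-0.3],0],[[0,0,-0.4],0],[[0,0,-0.5],0],[[0,0,-0.5],0],[[0,0,-0.5],0],[[0,0,-0.3],0],[[0,0,0],0]]' - 40
python3 -m crank '[[[-0.1,-0.3,0],0],[[-0.2,-0.5,0],0],[[-0.26,-0.68,0],0],[[-0.26,-0.68,0],0],[[-0.26,-0.68,0],0],[[-0.26,-0.68,0],0],[[-0.26,-0.68,0],0],[[-0.26,-0.68,0],0],[[-0.26,-0.68,0],0],[[-0.26,-0.68,0],0],[[-0.26,-0.68,0],0],[[-0.26,-0.68,0],0]]'
python3 -m crank '[[[-0.26,-0.68,0],0],[[-0.26,-0.68,0],0],[[-0.2,-0.4,0],0.2],[[0,0,0],0.6],[[0,0,0],0.8],[[0,0,0],0.8],[[0,0,0],0.8],[[0,0,0],0.8],[[0,0,0],0.8],[[0,0,0],0.7],[[0,0,0],0.5],[[0,0,0],0.2]]'
python3 -m crank '[[[0,0,0],0],[[0,0,0],0]]'
python3 -c "
from h import *
to([.5615,-.173,.0945]); s=sensors.read_state();print(s['width'],s['grip_force'],s['ft_force'])
a=snap('scene','s4.png')[200:350,310:450]; b=snap('top','t4.png')[120:240,360:500]
cv2.imwrite('pics/c4.png',np.hstack([cv2.resize(x,(400,428),interpolation=2)[:,:,::-1] for x in(a,b)]))"
```

```text
time: 5.45
ee_pos: [0.577, 0.1345, 0.1663]
eef_rot: [0.207, 0.978, 0.0, 0.001]
ft_force: [0.6, -0.7, -5.9]
width: 0.04
grip_force: 39.9
time: 6.95
ee_pos: [0.5628, -0.1118, 0.1655]
eef_rot: [0.208, 0.978, -0.0, -0.0]
ft_force: [0.4, -0.2, -4.7]
width: 0.0401
grip_force: 39.9
time: 8.45
ee_pos: [0.5617, -0.1666, 0.1655]
eef_rot: [0.599, 0.8, 0.0, -0.0]
ft_force: [-1.2, 0.2, -5.0]
width: 0.0402
grip_force: 39.9
time: 8.7
ee_pos: [0.5619, -0.1664, 0.1655]
eef_rot: [0.598, 0.801, 0.0, -0.0]
ft_force: [0.0, -0.8, -4.9]
width: 0.0404
grip_force: 39.9
tool units [-0.208 -0.076  2.368] toolx az 106.5 t 8.7
0.04044886019229703 39.9390201154165 [ 0.04110399 -0.79865352 -4.88583461]
```

View pics/c4.png

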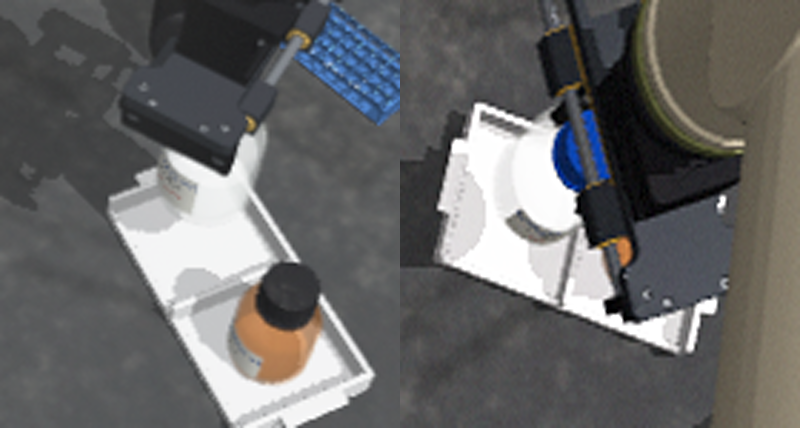

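The bottle hangs over the empty bay with its label roughly toward the front. I zoom in to refine the label angle before lowering.

Run:
```python
from h import *
s=cv2.imread('pics/s4.png'); t=cv2.imread('pics/t4.png')
st=lambda a:cv2.convertScaleAbs(a,alpha=2.2,beta=-300)
R=lambda a,w,h:cv2.resize(a,(w,h),interpolation=cv2.INTER_CUBIC)
o=np.zeros((600,800,3),np.uint8)
A=s[240:285,355:415]; B=t[150:195,390:450]
o[:300,:400]=R(A,400,300); o[300:,:400]=R(st(A),400,300); o[:300,400:]=R(B,400,300); o[300:,400:]=R(st(B),400,300)
cv2.imwrite('pics/c5.png',o)
e=sensors.read_state()['ee_pos']; 
for zf in (.0,.04,.081):
    p=e+[0,0,-.0905+zf]
    print(zf,'scene',(proj('scene',p)-[355,240])*6.667,'top',(proj('top',p)-[390,150])*6.667+[400,0])
    for az in (133.5,163.5,193.5,213.5):
        q=p+.035*np.array([np.cos(np.radians(az)),np.sin(np.radians(az)),0])
        if zf==.04: print(az,'scene',(proj('scene',q)-[355,240])*6.667,'top',(proj('top',q)-[390,150])*6.667+[400,0])
```

```text
0.0 scene [175.40290912 178.34518813] top [513.89025233 153.19216073]
0.04 scene [192.64808276 108.3861641 ] top [554.92254209 128.15153565]
133.5 scene [77.70095035 97.33197658] top [474.04680689 203.67858301]
163.5 scene [ 91.66152072 146.65767882] top [524.90652819 234.92002424]
193.5 scene [133.43688342 186.56417501] top [583.92816876 237.4608957 ]
213.5 scene [171.56740681 202.08398946] top [619.85446938 222.51742657]
0.081 scene [211.46918071  32.03403962] top [601.33539749  99.82733249]
```

View pics/c5.png

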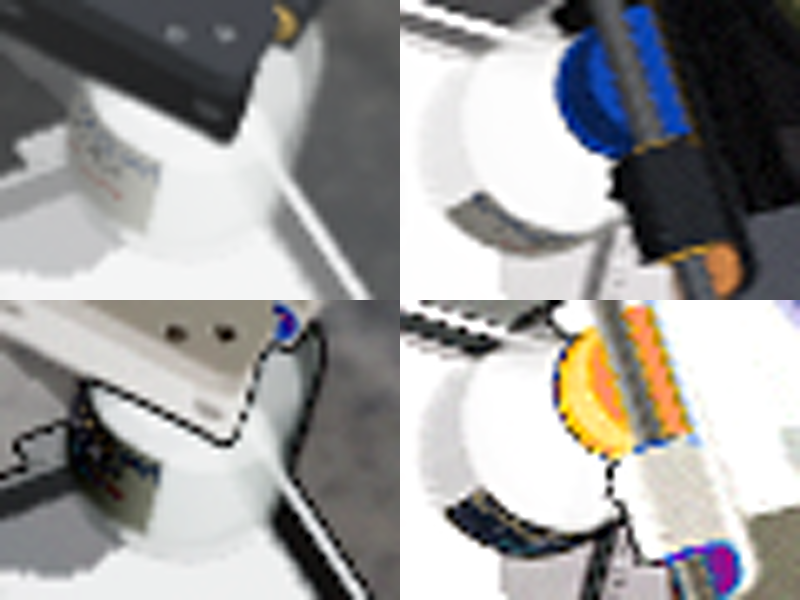

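The label spans about 123° to 207.5° in azimuth, centre about 165°, against a target of 163.5°, so the yaw is good. Lower into the bay with a small xy correction.

```bash
python3 -m crank '[[[-0.2,-0.08,0.2],0],[[0,0,0.4],0.2],[[0,0,0.4],0],[[0,0,0.4],0],[[0,0,0.4],0],[[0,0,0.3],0],[[0,0,0.15],0],[[0,0,0],0],[[0,0,0],0]]'
python3 -c "
from h import *
to([.5615,-.173,.0945])"
```

```text
time: 9.93
ee_pos: [0.5616, -0.1728, 0.0985]
eef_rot: [0.61, 0.793, 0.0, 0.0]
ft_force: [0.2, -0.1, -5.1]
width: 0.0402
grip_force: 39.9
tool units [-0.004 -0.006  0.132] toolx az 104.86 t 9.925
```

```bash
python3 -m crank '[[[0,0,0.07],0],[[0,0,0.05],0],[[0,0,0],0],[[0,0,0],0]]'
```

```text
time: 10.42
ee_pos: [0.5615, -0.1727, 0.0946]
eef_rot: [0.61, 0.793, 0.0, 0.0]
ft_force: [-0.0, 0.8, -1.9]
width: 0.04
grip_force: 40.0
```

Contact has begun: the downward load fell from 5 N to 2 N. Nudge down, release and retreat.

```bash
python3 -m crank '[[[0,0,0.02],0],[[0,0,0],0],[[0,0,0],0]]'
python3 -m crank '[[[0,0,0],0],[[0,0,0],0],[[0,0,0],0],[[0,0,0],0],[[0,0,0],0],[[0,0,0],0]]' 1
python3 -m crank '[[[0,0,-0.2],0],[[0,0,-0.4],0],[[0,0,-0.6],0],[[0,0,-0.8],0],[[0,0,-0.8],0],[[0,0,-0.8],0],[[0,0,-0.5],0],[[0,0.5,0],0],[[0,0.9,0],0],[[0,0.9,0],0],[[0,0.9,0],0],[[0,0.9,0],0]]'
python3 -c "
from h import *
to([.56,.1,.2])
a=snap('scene','s6.png')[220:370,310:450]; b=snap('top','t6.png')[120:240,360:500]
cv2.imwrite('pics/c6.png',np.hstack([cv2.resize(x,(400,428),interpolation=2)[:,:,::-1] for x in(a,b)]))"
```

```text
time: 10.8
ee_pos: [0.5617, -0.1727, 0.0945]
eef_rot: [0.61, 0.793, 0.0, 0.0]
ft_force: [-2.1, 1.5, 5.5]
width: 0.0403
grip_force: 40.2
time: 11.55
ee_pos: [0.5613, -0.1727, 0.0938]
eef_rot: [0.61, 0.793, 0.0, -0.0]
ft_force: [0.3, 0.0, 0.1]
width: 0.0853
grip_force: 0.0
time: 13.05
ee_pos: [0.6815, -0.14, 0.2151]
eef_rot: [0.609, 0.793, -0.0, -0.001]
ft_force: [-0.4, -0.5, 0.8]
width: 0.0869
grip_force: 0.0
tool units [ 8.773 -1.853  0.515] toolx az 104.92 t 13.05
```

View pics/c6.png

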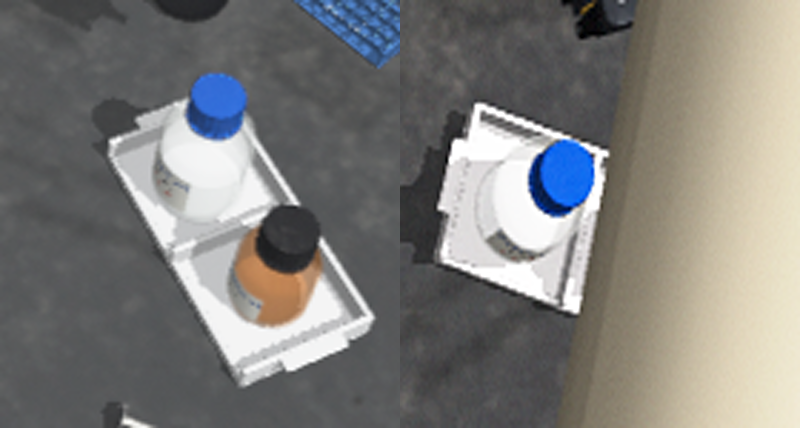

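The bottle stands upright in the bay and the fingers are clear. One last close check of the label angle, with the expected label edges (±42°) marked beside the bottle.

Run:
```python
from h import *
s=cv2.imread('pics/s6.png'); t=cv2.imread('pics/t6.png')
R=lambda a:cv2.resize(a,(400,300),interpolation=cv2.INTER_CUBIC)
o=np.zeros((600,800,3),np.uint8)
for i,(n,im,x,y) in enumerate((('scene',s,352,250),('top',t,380,155))):
    A=R(im[y:y+45,x:x+60]); B=cv2.convertScaleAbs(A,alpha=2.2,beta=-300)
    c=np.array([.5615,-.1727,.004])
    for k in(-42,0,42):
        a=np.radians(163.5+k); d=.035*np.array([np.cos(a),np.sin(a),0])
        P=[tuple(int(v) for v in (proj(n,c+d+[0,0,z])-[x-.5,y-.5])*6.667) for z in(.012,.068)]; cv2.line(B,P[0],P[1],(0,0,255),1)
    o[:300,400*i:400*i+400]=A; o[300:,400*i:400*i+400]=B
cv2.imwrite('pics/c7.png',o)
h=cv2.cvtColor(s,cv2.COLOR_BGR2HSV); m=cv2.inRange(h,(105,140,60),(130,255,255)); k,l,st,ce=cv2.connectedComponentsWithStats(m)
for i in range(1,k):
    if st[i,4]>60: print(ce[i],onz('scene',*ce[i],.119).round(3),onz('scene',*ce[i],.082).round(3))
```

```text
[252.65546218 142.46218487] [0.555 0.272 0.119] [0.576 0.306 0.082]
[431.55278093 221.24404086] [ 0.703 -0.171  0.119] [ 0.73  -0.157  0.082]
[385.44293478 256.64402174] [ 0.561 -0.17   0.119] [ 0.583 -0.157  0.082]
```

View pics/c7.png

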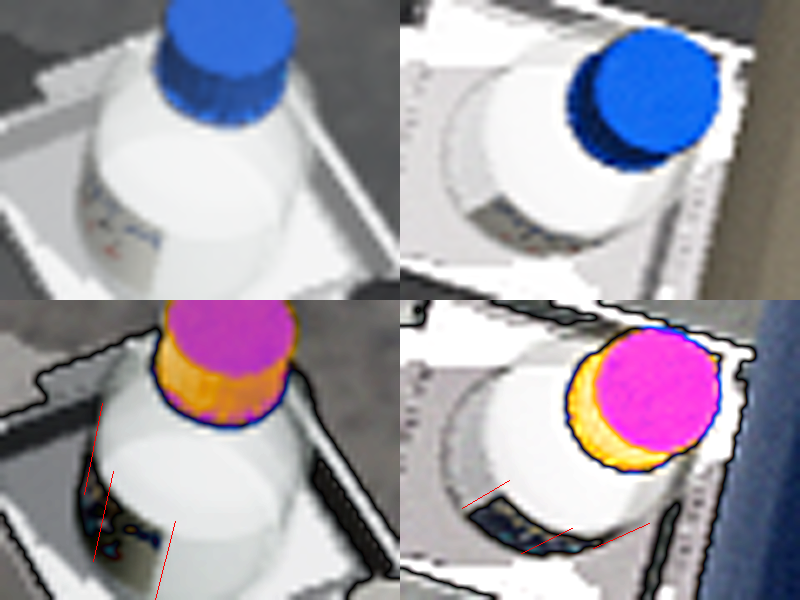

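The label edges match the marked ones to within about 3°. The small bottle's cap centroid shifted 3 px, so I check whether it moved or its colour mask changed.

Run:
```python
from h import *
for f in('s3','s4','s6','scene0'):
    h=cv2.cvtColor(cv2.imread(f'pics/{f}.png'),cv2.COLOR_BGR2HSV); m=cv2.inRange(h,(100,120,20),(135,255,255)); m[:,270:]=0; k,l,st,ce=cv2.connectedComponentsWithStats(m)
    print(f,[(st[i].tolist(),ce[i].round(1)) for i in range(1,k) if st[i,4]>60])
g=[cv2.imread(f'pics/{f}.png')[130:185,230:270] for f in('scene0','s3','s4','s6')]
cv2.imwrite('pics/c8.png',cv2.resize(np.hstack(g),(800,275)))
```

```text
s3 [([246, 138, 16, 17, 214], array([253.2, 145.9]))]
s4 [([246, 138, 16, 17, 228], array([253.4, 146. ]))]
s6 [([246, 138, 15, 17, 212], array([253.1, 145.9]))]
scene0 [([246, 138, 16, 17, 223], array([253.5, 146. ]))]
```

View pics/c8.png

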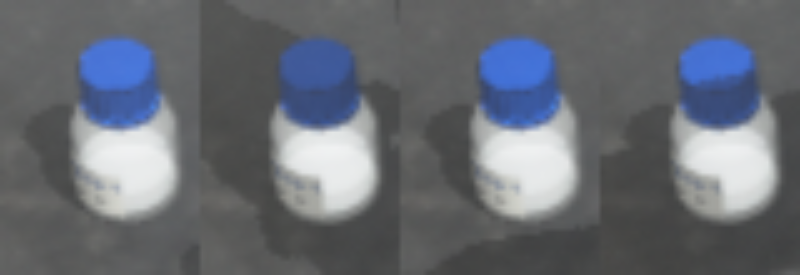

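The small bottle hasn't moved: the arm's shadow changed the mask. Hand in.

```bash
python3 -c "
from bench import r
print(r.close_job())"
```

```text
the job is handed in; nothing more can be done
None
```

I put the large bottle in the tray's empty bay, upright, with its label facing the front lip to within about 3°; the small bottle was not moved, and the job was handed in at about 13 s.

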